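Turn the box grater in its clamp to the fine face

TASK

The box grater stands in its worktop clamp with the jaw slid open, and its fine face (the one with the smallest teeth) is hidden against the sliding jaw. Give the grater a quarter turn so that the fine face looks out of the clamp's open front, towards the robot, and set it upright on the clamp's base between the jaws. Then slide the jaw snug against it and let go.

Things in the scene. Friction and masses are not known exactly. Their poses are not given: they have to be found in the camera images.
- clamp: Fixed aluminium clamp, base plate 110 x 270 x 10 mm. Origin: underside, below the middle of a clamped grater. z up; -x is its open front, roughly towards the robot; the jaw slides along y. Fixed jaw: 80 mm wide, top z = 55 mm, grip face at y = -32 mm. Sliding jaw: 80 mm wide, 14 thick, top z = 56 mm, grip face at y = 32 mm + joint jaw; on its far side (+y) a flat carriage, top z = 26 mm.
- jaw (a joint): Jaw opening, m: 0 = faces 64 mm apart, touching a square grater; starts 0.024 to 0.038, limits -0.008 and 0.045. Moved by a black upright post on its carriage, 20 mm thick, from z = 26 to 75 mm, at clamp x = 0, y = 127 mm + joint. Friction 2.5 N; stays where left; when pushed it slides the grater on to the fixed jaw.
- grater_handle (a point): Middle of the grip bar of the loose square box grater (64 x 64 x 100 mm, 0.3 kg, steel, closed top, black bow handle). Bar along its y, 16 mm thick, 12 high, free for 50 mm between its posts; 130 mm above the foot, 30 above the closed top; 140 mm above the clamp's underside when standing in it. z up, -x to the fine face. Starts loose in the jaws, within 10 degrees of square.
- fine_face (a point): Centre of the grater's fine face (8 by 11 tiny teeth, 3 mm), 32 mm from its axis along its -x, 50 mm above the foot. Anticlockwise from above follow the coarse (4 by 5 large teeth), medium (5 by 7) and slicing (three slots) faces. At the start it looks to the sliding jaw (clamp +y), and the coarse face looks out of the front.
There are look-alikes about, which are no part of the job. Leave any blue or purple look-alike of the part that bears grater_handle alone.

How it is judged:
On the way, in this order (a step that is already met when the one before it is completed fails the run):
1. the grater stands upright on the clamp's base with its fine face turned to the front (x of fine_face in the frame of clamp below -0.01 m and angle between the x axis of grater_handle and the x axis of clamp, either way round below 0.45 rad and angle between grater_handle's own z axis and vertical below 0.15 rad and z of grater_handle in the frame of clamp below 0.146 m), for 0.2 s.
2. the jaw is slid up to the grater (value of joint jaw below 0.006 m), for 0.2 s.
At the end, for the whole second after the job is handed in: The grater stands upright (within 6 degrees) on the clamp's base between the jaws, within 20 mm of their middle along x and 12 mm along y, fine face to the clamp's front, square within 10 degrees; the sliding jaw is less than 6 mm from touching (joint between -0.004 and 0.006) (x of grater_handle in the frame of clamp between -0.02 and 0.02 m and y of grater_handle in the frame of clamp between -0.012 and 0.012 m and z of grater_handle in the frame of clamp between 0.134 and 0.146 m and x of fine_face in the frame of clamp below -0.01 m and angle between the x axis of grater_handle and the x axis of clamp, either way round below 0.175 rad and angle between grater_handle's own z axis and vertical below 0.1 rad and value of joint jaw between -0.004 and 0.006 m).
It also fails if it takes over 38 s, if anything falls off the work surface, if the arm or the gripper's body presses on something with over 40 N, if the wrist force passes 120 N, or if a joint passes its speed limit or range.

ROBOT

A 6-joint arm with a two-finger parallel gripper is mounted at the origin on a cart in front of the work surface, level with it; the furniture and walls round the work are solid. World frame = base frame: x ahead of the robot, y to its left, z up, the work surface at z = 0. Lengths are in m, angles in rad, forces in N, time in s.
With the tool pointing down it reaches from about 0.4 to 0.825 m from the base axis. Payload 7 kg.
Tool frame: the origin (TCP) lies on the centre line of the jaws, within the pads' length; the fingertips stand 25 mm ahead of it and the grasp point (between the pads) lies 6 mm ahead of it; z points along the fingers, y is the line along which they close (so a half turn about z gives the same grasp; the last joint's range is limited). The gripper opens to 88 mm and grips with 3 to 60 N. Pads are 19 mm wide; open, the fingers measure 130 mm over their backs; the gripper's body (78 mm by 193 mm) begins 47 mm behind the grasp point.
Start: joints at [1.433, 0.359, 0.012, 0, -1.224, -0.288], TCP at [0.279, 0.615, 0.252] pointing down, gripper open.
Joint ranges: [-3.07, 3.07], [-1.43, 2.12], [-1.02, 1.25], [-3.03, 1.67], [-3.05, -0], [-3.03, 3.03]. Speed limits (rad/s): [2.39, 2.39, 3.01, 3.14, 3.14, 3.14].

INTERFACE

Orientations are given as a rotation vector (axis times angle).
In Python, from plant import sensors, vision, env gives the robot as it stands.
- The arm moves only by the tool apply_moves, never from a script. Its arguments are lists of equal length, an entry for each row: "slide": the shift along the tool's x, y, z in mm, a list of three; "angular": the turn, a rotation vector about the tool's x, y, z in rad, a list of three; "grip": the opening, from -1 (shut) to 1 (fully open). A call has 1 to 12 rows; each row shifts and turns the commanded pose from where the row before left it, along the tool's axes as they then stand; what a row does not reach is not made up. A row lasts 1/8 s, in which the tool goes at most 62.5 mm and 10.7 degrees, less where a joint would pass 70% of its speed; a pose out of reach is approached as far as the arm can. A call is refused whole if a number of a shift passes 62.5 or a number of a turn 0.188, either way. A call with a gripper value outside its range is refused whole. The fingers move at their own pace and stop on an object; "grip_force" is the grip in N (left out, the last holds). Time passes only in rows, so rows that do not move let the fingers close. It gives the time, the measured TCP pose, the force, the opening and the grip force at its end, in the units of the state.
- sensors.sense(): the state, without advancing time (a new reading comes with each control period).
- vision.capture(name): name is "side" or "top"; returns a dict with "image" (400x640x3 uint8, red, green, blue), "mtx" (3x3 intrinsics, pixels), "R" (3x3) and "t" (3): a world point X has camera coordinates R X + t. Camera axes: x right, y down, z forward; pixel columns grow to the right and rows downward; lengths in m; the calibration is good to about 2 mm. A picture is of the moment at which its call begins. There is no depth.
- env.close_job(): hands the job in; it is judged then, once.
The state is a dict: "time_s": time; "q": joint angles; "dq": joint speeds; "joint_efforts": joint torques, N m; "tcp_pos": TCP position; "tool_rot": TCP orientation; "force": force on the tool from outside, world axes, zero at the start; "ft_torque": the same for the moment, N m; "opening": opening from 0.0 (shut) to 1.0 (fully open); "gripper_force": force on a finger pad.
Only numpy, scipy, OpenCV 4.12 (cv2) and the standard library are available. Lean on these libraries where they do the work, as an engineer would, in place of code of your own. Each camera call takes 0.05 s, during which the arm holds its last target. There are 200 camera calls.

## Working session

There is one attempt and no reset: what is moved stays moved. The work goes in short steps, Python scripts to look and compute and a tool call to move; the robot and the scene stay as the last step left them, time stands still between calls to the robot, and variables do not carry over. Pictures are saved under pics/ and viewed, at most 10 in all, crops included, and the job is handed in when it is done.

Besides the shell and the picture viewer there is one more tool, called after "Request:" by a JSON object that holds its "op" and its "data". apply_moves: Moves the arm, as the interface text tells. Its arguments: {"type":"object","properties":{"slide":{"type":"array"},"angular":{"type":"array"},"grip":{"type":"array"},"grip_force":{"type":"number"}},"required":["slide","angular","grip"]}

```bash
mkdir -p pics
python3 - <<'E'
from plant import sensors, vision, env
import cv2, json, numpy as np
print(sensors.sense())
for n in("top","side"):
    c=vision.capture(n); cv2.imwrite(f"pics/{n}0.png",c["image"][:,:,::-1]); np.savez(f"pics/{n}0.npz",**c); print(n,c["mtx"].tolist(),np.round(c["R"],3).tolist(),c["t"], -c["R"].T@c["t"])
E
```

```text
{'time_s': 0.0, 'q': array([ 1.43311449e+00,  3.59382185e-01,  1.10593592e-02, -3.62510875e-04,
       -1.22406429e+00, -2.88103302e-01]), 'dq': array([-0.00145543,  0.00128823, -0.00033187,  0.00106756,  0.00070649,
        0.00047159]), 'joint_efforts': array([-7.85475295e-04, -5.82718956e+01,  2.93055832e+01,  6.99716449e+00,
        6.88796034e-03, -1.61645589e-04]), 'tcp_pos': array([0.27863096, 0.61432629, 0.25062366]), 'tool_rot': array([ 3.06905106e+00, -6.63629851e-01, -3.45937426e-04]), 'force': array([ 0.33116094, -0.08693455,  0.04133527]), 'ft_torque': array([-0.02428888,  0.01563671,  0.01430022]), 'gripper_force': 0.0, 'opening': 1.000389302767602}
top [[375.1786490243124, 0.0, 311.74192816518485], [0.0, 375.1786490243124, 198.57183419833643], [0.0, 0.0, 1.0]] [[0.009, -1.0, 0.014], [-0.984, -0.011, -0.177], [0.177, -0.012, -0.984]] [-0.12627019  0.52851176  0.84881853] [ 0.37122678 -0.11024227  0.93048324]
side [[366.31943895485483, 0.0, 315.57951430308464], [0.0, 366.31943895485483, 200.11227465275502], [0.0, 0.0, 1.0]] [[0.829, -0.559, -0.003], [-0.271, -0.399, -0.876], [0.489, 0.727, -0.482]] [-0.50456607  0.19335442  0.72276508] [ 0.11759889 -0.73046072  0.51668157]
```

View pics/top0.png

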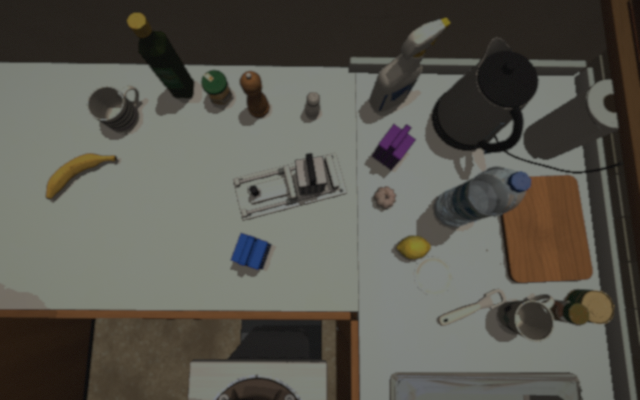

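View pics/side0.png

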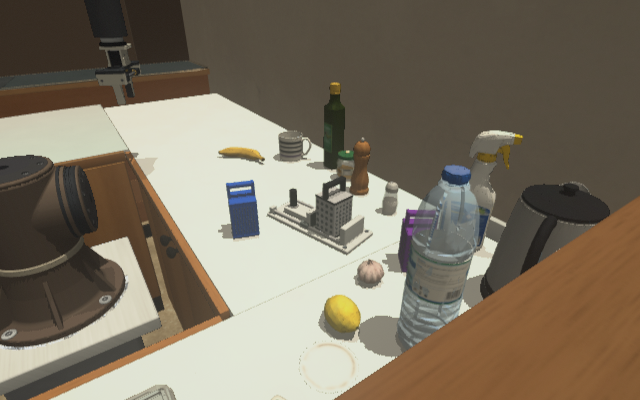

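Candidates for the grater: the steel one in the clamp at top (312,172) / side (335,210); the blue look-alike at top (250,252) / side (243,208); the purple one at top (394,147) / side (413,240). I choose the steel one in the clamp, whose post is at top (254,190), and check it in one close crop.

Run:
```python
import cv2, numpy as np
a=cv2.imread("pics/top0.png")[145:225,225:355]; b=cv2.imread("pics/side0.png")[170:255,262:378]
a=cv2.resize(a,(780,480))[:, :]; 
a=cv2.resize(cv2.imread("pics/top0.png")[148:222,228:352],(496,296),interpolation=cv2.INTER_CUBIC)
a=cv2.convertScaleAbs(a,alpha=1.3)
b=cv2.resize(b,(406,298),interpolation=cv2.INTER_CUBIC)
o=np.zeros((596,500,3),np.uint8);o[:296,:496]=a;o[298:596,:406]=b
cv2.imwrite("pics/crop1.png",o)
```

```text
(no output)
```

View pics/crop1.png

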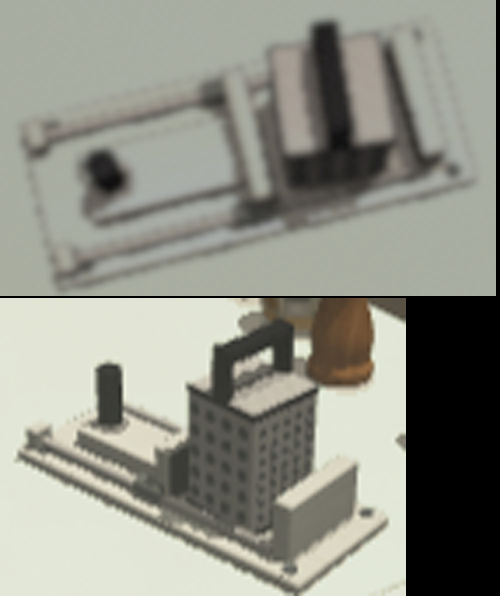

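The crop confirms it: steel body, large teeth to the front, black bow along clamp x, black post on the left carriage. Now casting rays.

```bash
cat > h.py <<'E'
import numpy as np
def ray(c,u,v):
    d=c["R"].T@np.linalg.solve(c["mtx"],[u,v,1.]); return -c["R"].T@c["t"],d
def plane(c,u,v,z):
    o,d=ray(c,u,v); return o+d*(z-o[2])/d[2]
def tri(c1,p1,c2,p2):
    o1,d1=ray(c1,*p1);o2,d2=ray(c2,*p2)
    s=np.linalg.lstsq(np.c_[d1,-d2],o2-o1,rcond=None)[0]
    a,b=o1+s[0]*d1,o2+s[1]*d2; return (a+b)/2,np.linalg.norm(a-b)
def proj(c,X):
    p=c["mtx"]@(c["R"]@np.array(X)+c["t"]); return p[:2]/p[2]
E
python3 - <<'E'
import numpy as np
from h import *
np.set_printoptions(precision=4,suppress=True)
T=np.load("pics/top0.npz");S=np.load("pics/side0.npz")
t=lambda x,y:(228+x/4,148+y/4); s=lambda x,y:(262+x/3.5,170+(y-298)/3.5)
C=[plane(T,*t(*p),.01)[:2] for p in [(20,122),(58,288),(476,181),(430,20)]]
print("corners",np.array(C)); print("sides",[np.linalg.norm(C[i]-C[(i+1)%4]) for i in range(4)])
C2=[plane(S,*s(*p),.01)[:2] for p in [(18,455),(298,590),(386,518)]]
print("side corners LF,RF,RB",np.array(C2),np.linalg.norm(C2[0]-C2[1]),np.linalg.norm(C2[2]-C2[1]))
print("post tri",tri(T,t(100,158),S,s(110,367)), plane(T,*t(100,158),.075),plane(S,*s(110,367),.075))
for a,b in [((325,24),(283,322)),((337,133),(225,347))]:
    print("bar end top",tri(T,t(*a),S,s(*b)),plane(T,*t(*a),.146),plane(S,*s(*b),.146))
y=np.mean([C[0]-C[3],C[1]-C[2]],axis=0);print("yaw of y axis",np.degrees(np.arctan2(y[1],y[0])), "centre",np.mean(C,axis=0))
E
```

```text
corners [[ 0.5855  0.0765]
 [ 0.4811  0.0484]
 [ 0.551  -0.2097]
 [ 0.6553 -0.1811]]
sides [np.float64(0.1081655589681656), np.float64(0.2674102904525085), np.float64(0.10809303747797676), np.float64(0.2669277026891601)]
side corners LF,RF,RB [[ 0.4783  0.0384]
 [ 0.5501 -0.2148]
 [ 0.653  -0.1842]] 0.26321989958170317 0.10741538886461413
post tri (array([0.5494, 0.0162, 0.0745]), np.float64(0.000423935665051629)) [0.5495 0.016  0.075 ] [0.5487 0.0153 0.075 ]
bar end top (array([ 0.6103, -0.1136,  0.1462]), np.float64(4.614232971473397e-05)) [ 0.6103 -0.1136  0.146 ] [ 0.6106 -0.1133  0.146 ]
bar end top (array([ 0.5525, -0.1221,  0.1462]), np.float64(0.006037562532125328)) [ 0.5498 -0.1206  0.146 ] [ 0.556  -0.1223  0.146 ]
yaw of y axis 105.16206128894449 centre [ 0.5682 -0.0665]
```

Run:
```python
import numpy as np
from h import *
np.set_printoptions(precision=4,suppress=True)
T=np.load("pics/top0.npz");S=np.load("pics/side0.npz")
t=lambda x,y:(228+x/4,148+y/4); s=lambda x,y:(262+x/3.5,170+(y-298)/3.5)
a=np.radians(15.1);A=np.array([[np.cos(a),np.sin(a)],[-np.sin(a),np.cos(a)]]);P=np.array([.5494,.0162])
f=lambda p:A@(np.array(p)[:2]-P)
print("plate corners rel post",[f(p) for p in [(.5855,.0765),(.4811,.0484),(.551,-.2097),(.6553,-.1811)]])
print("handle",f((.5808,-.1174)))
for n,p in dict(fx1=(275,497),fx2=(340,459)).items(): print(n,f(plane(S,*s(*p),.055)))
for n,p in dict(fxtop1=(388,26),fxtop2=(424,166),fxr1=(415,24)).items(): print(n,f(plane(T,*t(*p),.055)))
for n,p in dict(sl_l1=(222,72),sl_l2=(248,202),sl_r1=(245,68),sl_r2=(272,198)).items(): print(n,f(plane(T,*t(*p),.056)))
```

```text
plate corners rel post [array([0.0506, 0.0488]), array([-0.0576,  0.0489]), array([-0.0573, -0.2185]), array([ 0.0508, -0.2181])]
handle [-0.0045 -0.1372]
fx1 [-0.0375 -0.1859]
fx2 [ 0.03   -0.1906]
fxtop1 [ 0.041  -0.1855]
fxtop2 [-0.048  -0.1839]
fxr1 [ 0.0382 -0.2017]
sl_l1 [ 0.0378 -0.0813]
sl_l2 [-0.0431 -0.0772]
sl_r1 [ 0.0368 -0.0952]
sl_r2 [-0.0443 -0.0915]
```

Run:
```python
import numpy as np
N=15;w=.1725
for k in range(N):
    a=np.radians(-24.4)-w*k; b=np.radians(-67.6)
    print("[%d,%d,0]"%(round(52.8*np.cos(b-a)),round(52.8*np.cos(b-a+np.pi/2))),end=",")
```

```text
[38,36,0],[44,29,0],[48,21,0],[51,12,0],[53,3,0],[52,-6,0],[51,-15,0],[47,-23,0],[43,-31,0],[37,-38,0],[30,-44,0],[22,-48,0],[13,-51,0],[4,-53,0],[-5,-53,0],
```

Request:
{"op": "apply_moves", "data": {"slide": [[38,36,0],[44,29,0],[48,21,0],[51,12,0],[53,3,0],[52,-6,0],[51,-15,0],[47,-23,0],[43,-31,0],[37,-38,0],[30,-44,0],[22,-48,0]], "angular": [[0,0,0.1725],[0,0,0.1725],[0,0,0.1725],[0,0,0.1725],[0,0,0.1725],[0,0,0.1725],[0,0,0.1725],[0,0,0.1725],[0,0,0.1725],[0,0,0.1725],[0,0,0.1725],[0,0,0.1725]], "grip": [1,1,1,1,1,1,1,1,1,1,1,1], "grip_force": 40}}

```text
time_s: 1.6
tcp_pos: [0.521, 0.0282, 0.2515]
tool_rot: [0.989, -2.982, -0.0]
force: [1.7, 0.8, 0.5]
opening: 1.003
gripper_force: 0.0
```

Request:
{"op": "apply_moves", "data": {"slide": [[13,-51,0],[4,-53,0],[-5,-53,0],[0,0,0],[0,0,0]], "angular": [[0,0,0.1725],[0,0,0.1725],[0,0,0.1725],[0,0,0],[0,0,0]], "grip": [1,1,1,0.2,0.2]}}

```text
time_s: 2.22
tcp_pos: [0.5817, -0.117, 0.2509]
tool_rot: [0.201, -3.134, -0.0]
force: [0.1, 0.4, 1.1]
opening: 0.828
gripper_force: 0.0
```

```bash
cat > st.py <<'E'
import sys,numpy as np
from scipy.spatial.transform import Rotation as R
from plant import sensors
np.set_printoptions(precision=4,suppress=True)
s=sensors.sense(); M=R.from_rotvec(s["tool_rot"]).as_matrix()
print(s["time_s"],"tcp",s["tcp_pos"],"yaw_y",np.degrees(np.arctan2(M[1,1],M[0,1])),"z",M[:,2],"q",s["q"],"F",s["force"],"open",s["opening"],s["gripper_force"])
if len(sys.argv)>3:
    g=np.array(list(map(float,sys.argv[1:4]))); print("slide mm",M.T@(g-s["tcp_pos"])*1e3)
E
python3 st.py .5808 -.1174 .146
```

```text
2.225 tcp [ 0.5817 -0.117   0.2509] yaw_y 97.33998688009328 z [-0.0012  0.0001 -1.    ] q [ 0.1305  0.2266 -0.1745 -0.0003 -1.1709 -1.573 ] F [0.1206 0.3608 1.1388] open 0.8280634020418951 0.0
slide mm [  0.79    -0.3127 104.9159]
```

Request:
{"op": "apply_moves", "data": {"slide": [[0,0,30],[0,0,15],[0,0,0]], "angular": [[0,0,0],[0,0,0],[0,0,0]], "grip": [0.5,0.5,0.5]}}

```text
time_s: 2.6
tcp_pos: [0.5814, -0.116, 0.2057]
tool_rot: [0.204, -3.133, 0.0]
force: [-0.2, -0.3, 0.8]
opening: 0.752
gripper_force: 0.0
```

```bash
cat > look.py <<'E'
import sys,cv2,numpy as np
from plant import vision
n=sys.argv[1];tiles=[]
for k,(x,y,w,h) in dict(top=(225,130,140,100),side=(260,120,140,140)).items():
    c=vision.capture(k);np.savez(f"pics/{k}{n}.npz",**c)
    i=cv2.resize(c["image"][y:y+h,x:x+w,::-1],None,fx=2.8,fy=2.8,interpolation=cv2.INTER_CUBIC)
    tiles.append(cv2.copyMakeBorder(i,0,392-i.shape[0],0,0,cv2.BORDER_CONSTANT))
cv2.imwrite(f"pics/look{n}.png",np.hstack(tiles))
E
python3 look.py 1
```

```text
(no output)
```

View pics/look1.png

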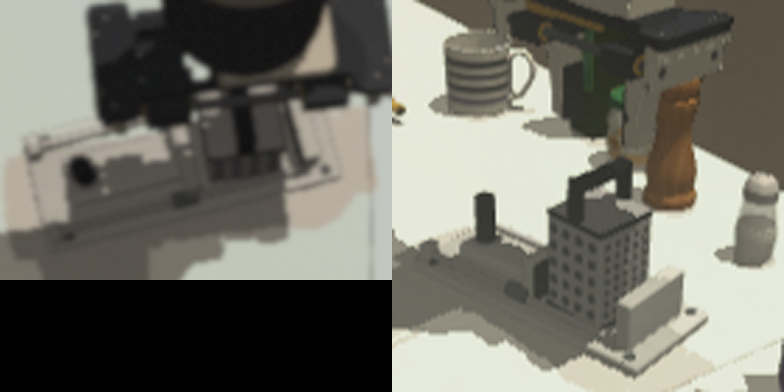

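Run:
```python
import numpy as np
from h import *
np.set_printoptions(precision=3,suppress=True)
T=np.load("pics/top1.npz");S=np.load("pics/side1.npz")
for X in [(.5814,-.116,.2057),(.5814,-.116,.18),(.5814-.005,-.116+.04,.18),(.5814+.005,-.116-.04,.18)]:
    a,b=proj(T,X),proj(S,X); print(X,(a-[225,130])*2.8,(b-[260,120])*2.8+[392,0])
print("mill base side",plane(S,260+(670-392)/2.8,120+200/2.8,0),"top view",plane(T,258,112,0.02))
```

```text
(0.5814, -0.116, 0.2057) [239.451  81.736] [599.712 101.694]
(0.5814, -0.116, 0.18) [239.082  91.477] [599.02  131.142]
(0.5764, -0.07600000000000001, 0.18) [184.767  97.383] [565.905 116.669]
(0.5864, -0.156, 0.18) [293.206  85.591] [634.315 146.567]
mill base side [0.782 0.019 0.   ] top view [0.759 0.018 0.02 ]
```

The picture shows the bow between the open fingers: bar at (600,175), right fingertip near (635,147), as projected. Descending and gripping.

Request:
{"op": "apply_moves", "data": {"slide": [[0,-1,20],[0,0,20],[0,0,20],[0,0,0],[0,0,0]], "angular": [[0,0,0],[0,0,0],[0,0,0],[0,0,0],[0,0,0]], "grip": [0.5,0.5,0.5,0.0,-1], "grip_force": 40}}

```text
time_s: 3.32
tcp_pos: [0.583, -0.1177, 0.1479]
tool_rot: [-0.202, 3.133, -0.0]
force: [-0.1, 0.4, 0.1]
opening: 0.584
gripper_force: 0.0
```

Request:
{"op": "apply_moves", "data": {"slide": [[0,0,0],[0,0,0],[0,0,0]], "angular": [[0,0,0],[0,0,0],[0,0,0]], "grip": [-1,-1,-1]}}

```text
time_s: 3.7
tcp_pos: [0.5823, -0.1178, 0.1469]
tool_rot: [-0.201, 3.135, 0.0]
force: [0.3, 0.2, -1.3]
opening: 0.242
gripper_force: 0.0
```

```bash
python3 st.py .5808 -.1174 .146
```

```text
3.7 tcp [ 0.5823 -0.1178  0.1469] yaw_y 97.34924158423529 z [ 0.0006  0.     -1.    ] q [ 0.1292  0.3142 -0.31    0.     -0.946  -1.5717] F [ 0.2765  0.2298 -1.2522] open 0.24222805917338497 0.0
slide mm [1.4835 0.5671 0.932 ]
```

Request:
{"op": "apply_moves", "data": {"slide": [[0,0,0],[0,0,0],[0,0,0],[0,0,-10],[0,0,0]], "angular": [[0,0,0],[0,0,0],[0,0,0],[0,0,0],[0,0,0]], "grip": [-1,-1,-1,-1,-1]}}

```text
time_s: 4.32
tcp_pos: [0.5826, -0.1178, 0.1574]
tool_rot: [-0.201, 3.134, -0.0]
force: [-0.3, -0.4, -1.7]
opening: 0.179
gripper_force: 39.7
```

Request:
{"op": "apply_moves", "data": {"slide": [[0,0,-20],[0,0,-25],[0,0,-15],[0,0,0]], "angular": [[0,0,0],[0,0,0],[0,0,0],[0,0,0]], "grip": [-1,-1,-1,-1]}}

```text
time_s: 4.82
tcp_pos: [0.5827, -0.1177, 0.2175]
tool_rot: [-0.201, 3.133, 0.0]
force: [0.1, -0.8, -2.3]
opening: 0.181
gripper_force: 39.7
```

Request:
{"op": "apply_moves", "data": {"slide": [[0,0,0],[0,0,0],[0,0,0],[0,0,0],[0,0,0],[0,0,0],[0,0,0],[0,0,0],[0,0,0],[0,0,0],[0,0,0],[0,0,0]], "angular": [[0,0,-0.08],[0,0,-0.155],[0,0,-0.155],[0,0,-0.155],[0,0,-0.155],[0,0,-0.155],[0,0,-0.155],[0,0,-0.155],[0,0,-0.155],[0,0,-0.155],[0,0,-0.155],[0,0,-0.08]], "grip": [-1,-1,-1,-1,-1,-1,-1,-1,-1,-1,-1,-1]}}

```text
time_s: 6.32
tcp_pos: [0.5815, -0.1177, 0.215]
tool_rot: [2.5, -1.9, -0.003]
force: [-0.2, -0.5, -1.6]
opening: 0.179
gripper_force: 39.7
```

```bash
python3 st.py .585 -.1255 .217; python3 look.py 2
```

```text
6.325 tcp [ 0.5815 -0.1177  0.215 ] yaw_y -164.47980506799092 z [-0.0021  0.0002 -1.    ] q [ 0.1292  0.253  -0.2246 -0.0006 -1.0953  0.142 ] F [-0.1749 -0.5236 -1.6074] open 0.17861387487088648 39.70448434352875
slide mm [ 8.4378 -1.2466 -1.9813]
```

View pics/look2.png

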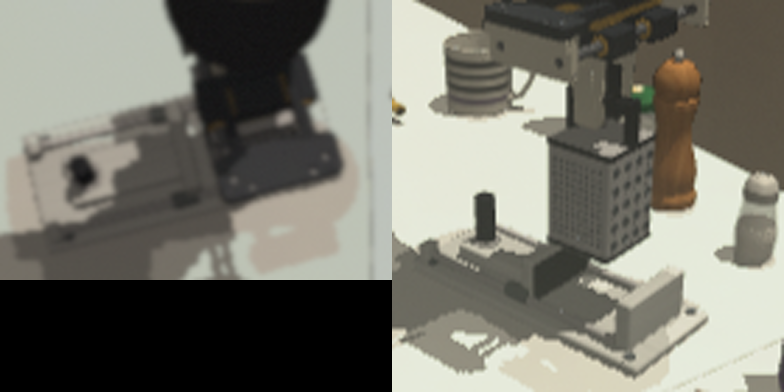

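Run:
```python
import numpy as np
from h import *
np.set_printoptions(precision=4,suppress=True)
S=np.load("pics/side2.npz")
a=np.radians(15.1);A=np.array([[np.cos(a),np.sin(a)],[-np.sin(a),np.cos(a)]]);O=np.array([.5494,.0162])+A.T@[-.0025,-.154]
f=lambda x,y,z:A@(plane(S,260+(x-392)/2.8,120+y/2.8,z)[:2]-O)
print("tcp",A@(np.array([.5815,-.1177])-O))
print("foot corner FL,FR,BR",f(549,241,.078),f(605,262,.078),f(648,243,.078))
print("top corner FL FR BR",f(549,136,.178),f(605,157,.178),f(655,133,.178))
print("sl jaw grip edge top front/back",f(535,268,.056),f(591,240,.056)); print("fixed",f(617,303,.055),f(676,268,.055))
```

```text
tcp [-0.0014  0.0164]
foot corner FL,FR,BR [-0.0292  0.0478] [-0.0255 -0.0105] [ 0.0235 -0.0189]
top corner FL FR BR [-0.0315  0.0456] [-0.0335 -0.0137] [ 0.0293 -0.0162]
sl jaw grip edge top front/back [-0.0436  0.0515] [0.0261 0.0453]
fixed [-0.0399 -0.035 ] [ 0.0372 -0.04  ]
```

Request:
{"op": "apply_moves", "data": {"slide": [[8.5,-1,0],[0,0,20],[0,0,20],[0,0,15],[0,0,8],[0,0,4],[0,0,0],[0,0,0]], "angular": [[0,0,0],[0,0,0],[0,0,0],[0,0,0],[0,0,0],[0,0,0],[0,0,0],[0,0,0]], "grip": [-1,-1,-1,-1,-1,-1,-1,-1]}}

```text
time_s: 7.42
tcp_pos: [0.5858, -0.1257, 0.1502]
tool_rot: [-2.497, 1.905, -0.001]
force: [0.0, 0.1, -1.9]
opening: 0.181
gripper_force: 39.7
```

```bash
python3 st.py .585 -.1255 .147; python3 look.py 3
```

```text
7.425 tcp [ 0.5858 -0.1257  0.1502] yaw_y -164.66880302635548 z [ 0.0011 -0.     -1.    ] q [ 0.1146  0.3182 -0.2955  0.0002 -0.956   0.1529] F [ 0.0309  0.0759 -1.9084] open 0.18054368042167077 39.70424473285675
slide mm [-0.3944  0.7642  3.1829]
```

View pics/look3.png

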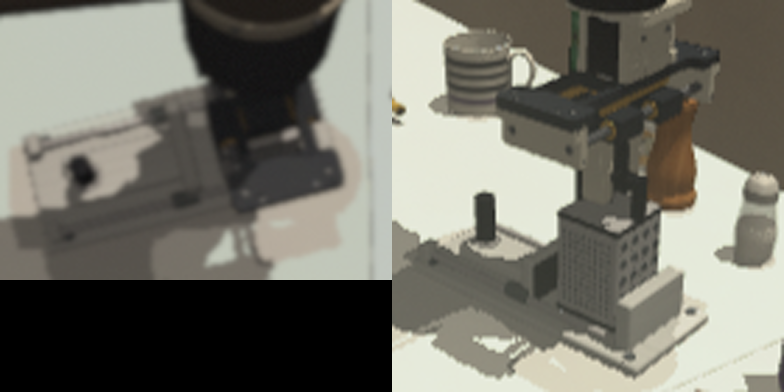

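The grater hangs just above the base between the jaws: fine face at (590,270), foot about 3 mm up, fixed jaw at (650,310) just to its right. Lowering the rest.

Request:
{"op": "apply_moves", "data": {"slide": [[0,0,2],[0,0,1.5],[0,0,0]], "angular": [[0,0,0],[0,0,0],[0,0,0]], "grip": [-1,-1,-1]}}

```text
time_s: 7.9
tcp_pos: [0.5856, -0.1258, 0.1468]
tool_rot: [-2.498, 1.905, -0.001]
force: [-2.7, 0.2, 4.3]
opening: 0.181
gripper_force: 39.7
```

Request:
{"op": "apply_moves", "data": {"slide": [[0,0,0],[0,0,0],[0,0,0],[0,0,0],[0,0,0],[0,0,-20],[0,0,-30],[0,0,-30],[0,0,0]], "angular": [[0,0,0],[0,0,0],[0,0,0],[0,0,0],[0,0,0],[0,0,0],[0,0,0],[0,0,0],[0,0,0]], "grip": [0.2,0.2,0.2,0.2,0.2,0.2,0.2,0.2,0.2]}}

```text
time_s: 9.02
tcp_pos: [0.5868, -0.1258, 0.2289]
tool_rot: [-2.496, 1.903, -0.006]
force: [-1.2, 0.6, -1.1]
opening: 0.603
gripper_force: 0.0
```

```bash
python3 st.py .5494 .0162 .217; python3 look.py 4
```

```text
9.025 tcp [ 0.5868 -0.1258  0.2289] yaw_y -164.6522153606423 z [ 0.0049 -0.0001 -1.    ] q [ 0.1146  0.2496 -0.1965  0.0007 -1.1199  0.1529] F [-1.2274  0.5514 -1.0734] open 0.6030436506828162 0.0
slide mm [-146.8167   -1.4217   11.6541]
```

View pics/look4.png

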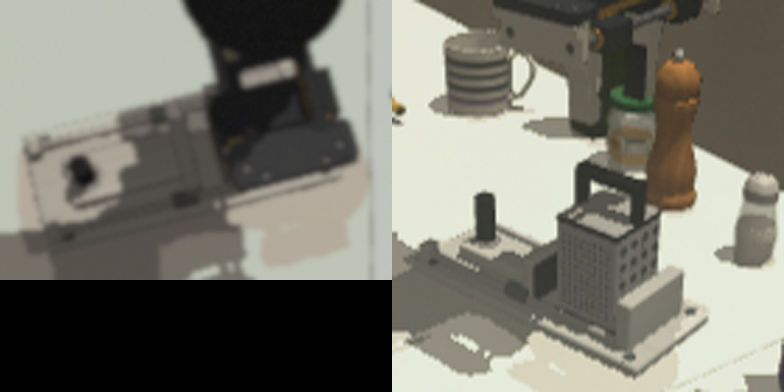

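The grater stands upright, released, with its fine face at (590,265) to the front. The post is still at (80,172) in the top tile. Going to the post.

Request:
{"op": "apply_moves", "data": {"slide": [[-30,-1.5,0],[-50,0,0],[-45,0,0],[-22,0,0],[0,0,40],[0,0,40],[0,0,30],[0,0,0]], "angular": [[0,0,0],[0,0,0],[0,0,0],[0,0,0],[0,0,0],[0,0,0],[0,0,0],[0,0,0]], "grip": [0.2,0.2,0.2,0.2,0.2,0.2,0.2,0.2]}}

```text
time_s: 10.12
tcp_pos: [0.5458, 0.0158, 0.1131]
tool_rot: [2.493, -1.902, -0.006]
force: [0.0, 0.2, 0.9]
opening: 0.599
gripper_force: 0.0
```

```bash
python3 st.py .5494 .0162 .07; python3 look.py 5
```

```text
10.125 tcp [0.5458 0.0158 0.1131] yaw_y -164.69201331474503 z [-0.0063 -0.0021 -1.    ] q [ 0.3875  0.2847 -0.4476 -0.0006 -0.8451 -0.1199] F [0.0294 0.239  0.8871] open 0.5988924055507999 0.0
slide mm [ 0.5338 -3.8609 43.0767]
```

View pics/look5.png

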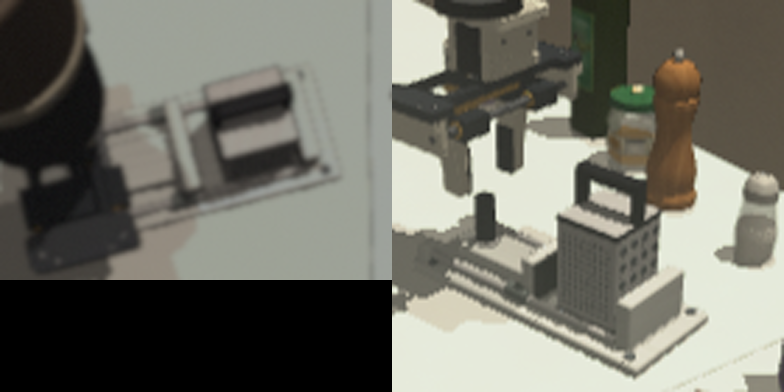

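The post (485,215) lies between and below the fingers at (455,170) and (510,150), and the grater is undisturbed. Descending and gripping the post.

Request:
{"op": "apply_moves", "data": {"slide": [[0,-3.5,20],[0,0,15],[0,0,8],[0,0,0],[0,0,0],[0,0,0],[0,0,0],[0,0,0],[0,0,0],[0,0,0]], "angular": [[0,0,0],[0,0,0],[0,0,0],[0,0,0],[0,0,0],[0,0,0],[0,0,0],[0,0,0],[0,0,0],[0,0,0]], "grip": [0.2,0.2,0.2,-1,-1,-1,-1,-1,-1,-1], "grip_force": 20}}

```text
time_s: 11.48
tcp_pos: [0.5474, 0.016, 0.0727]
tool_rot: [2.492, -1.903, -0.007]
force: [-10.9, -1.5, 9.4]
opening: 0.225
gripper_force: 20.0
```

Request:
{"op": "apply_moves", "data": {"slide": [[0,0,0],[4,0,0],[5,0,0],[5,0,0],[5,0,0],[2,0,0],[0,0,0]], "angular": [[0,0,0],[0,0,0],[0,0,0],[0,0,0],[0,0,0],[0,0,0],[0,0,0]], "grip": [-1,-1,-1,-1,-1,-1,-1]}}

```text
time_s: 12.35
tcp_pos: [0.553, -0.0044, 0.0727]
tool_rot: [2.492, -1.903, -0.007]
force: [-11.5, -2.2, 9.1]
opening: 0.224
gripper_force: 20.0
```

```bash
python3 st.py .5564 -.0099 .07
```

```text
12.35 tcp [ 0.553  -0.0044  0.0727] yaw_y -164.74199177612772 z [-0.0071 -0.0019 -1.    ] q [ 0.3459  0.3474 -0.4714 -0.0009 -0.7593 -0.0789] F [-11.5275  -2.1945   9.0934] open 0.22423690630850304 19.99346226453781
slide mm [ 6.2295 -1.8111  2.7165]
```

Request:
{"op": "apply_moves", "data": {"slide": [[1.5,0,0],[1.5,0,0],[1,0,0],[0,0,0]], "angular": [[0,0,0],[0,0,0],[0,0,0],[0,0,0]], "grip": [-1,-1,-1,-1]}}

```text
time_s: 12.85
tcp_pos: [0.554, -0.0079, 0.0727]
tool_rot: [2.492, -1.903, -0.007]
force: [-12.2, -0.8, 9.1]
opening: 0.223
gripper_force: 20.0
```

Request:
{"op": "apply_moves", "data": {"slide": [[1,0,0],[1,0,0],[0,0,0]], "angular": [[0,0,0],[0,0,0],[0,0,0]], "grip": [-1,-1,-1]}}

```text
time_s: 13.22
tcp_pos: [0.5546, -0.0098, 0.0728]
tool_rot: [2.492, -1.903, -0.007]
force: [-12.3, -0.0, 10.1]
opening: 0.222
gripper_force: 20.0
```

Request:
{"op": "apply_moves", "data": {"slide": [[1,0,0],[1,0,0],[0,0,0]], "angular": [[0,0,0],[0,0,0],[0,0,0]], "grip": [-1,-1,-1]}}

```text
time_s: 13.6
tcp_pos: [0.5546, -0.01, 0.0727]
tool_rot: [2.493, -1.905, -0.01]
force: [-17.1, 12.0, 11.4]
opening: 0.223
gripper_force: 20.0
```

Request:
{"op": "apply_moves", "data": {"slide": [[1,0,0],[0,0,0]], "angular": [[0,0,0],[0,0,0]], "grip": [-1,-1]}}

```text
time_s: 13.85
tcp_pos: [0.5547, -0.0103, 0.0727]
tool_rot: [2.494, -1.905, -0.011]
force: [-18.8, 14.8, 13.4]
opening: 0.224
gripper_force: 20.0
```

The jaw is hard up after 27 mm, as expected for joint ≈ 0. Relaxing the push, releasing and rising.

Request:
{"op": "apply_moves", "data": {"slide": [[-2,0,0],[0,0,0],[0,0,0],[0,0,0],[0,0,0],[0,0,-20],[0,0,-50],[0,0,-50],[-50,0,-30],[-60,0,0],[-40,0,0],[0,0,0]], "angular": [[0,0,0],[0,0,0],[0,0,0],[0,0,0],[0,0,0],[0,0,0],[0,0,0],[0,0,0],[0,0,0],[0,0,0],[0,0,0],[0,0,0]], "grip": [-1,0.2,0.2,0.2,0.2,0.2,0.2,0.2,0.2,0.2,0.2,0.2]}}

```text
time_s: 15.35
tcp_pos: [0.5187, 0.1373, 0.2234]
tool_rot: [-2.5, 1.901, -0.0]
force: [-0.1, -0.3, 0.0]
opening: 0.602
gripper_force: 0.0
```

```bash
python3 st.py; python3 look.py 6
```

```text
15.35 tcp [0.5187 0.1373 0.2234] yaw_y -164.48768484091107 z [ 0.0007  0.0006 -1.    ] q [ 0.6242  0.1521 -0.335  -0.0001 -1.0827 -0.3533] F [-0.1119 -0.317   0.0185] open 0.6021319958983946 0.0
```

View pics/look6.png

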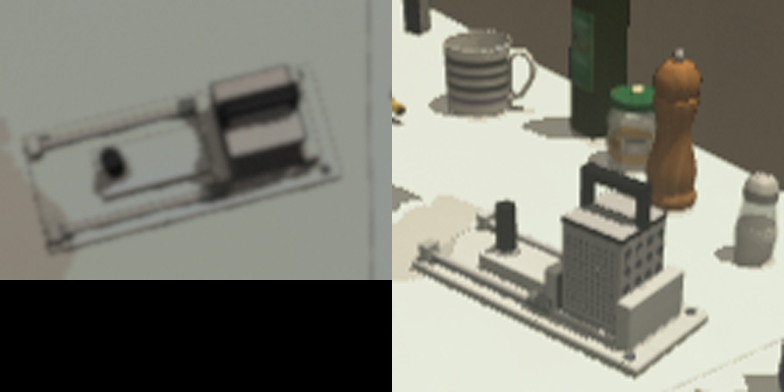

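The grater is upright and square between both jaws, fine face (590,275) to the front, and the jaw is shut against it. Handing in.

```bash
python3 -c "
from plant import env
print(env.close_job())"
```

```text
the job is handed in; nothing more can be done
None
```

I turned the grater a quarter turn so its fine face looks out of the clamp's front, stood it on the base, slid the jaw snug against it, let go and handed the job in at about 15 s; no verdict was returned, but the last picture shows it upright and square between the jaws.

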